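Glue away in the catch-door cupboard

ROBOT

A 6-joint arm with a two-finger parallel gripper is mounted at the origin on the work surface. World frame = base frame: x ahead of the robot, y to its left, z up, the work surface at z = 0. Lengths are in m, angles in degrees, forces in N, time in s.
With the tool pointing down it reaches from about 0.3 to 0.75 m from the base axis. Payload 8.5 kg.
Tool frame: the origin (TCP) lies at the very end of the fingers, on their centre line; the grasp point (between the pads) lies 19 mm behind it; z points along the fingers, y is the line along which they close (so a half turn about z gives the same grasp; the last joint's range is limited). The gripper opens to 85 mm and grips with 20 to 120 N. Pads are 22 mm wide; open, the fingers measure 114 mm over their backs; the gripper's body (76 mm by 85 mm) begins 54 mm behind the grasp point. The pads swing forward as they close: fully open they stand 13 mm farther back than shut.
Start: joints at [62.149, 21.807, 74.336, -0, 83.858, -12.336], TCP at [0.147, 0.53, 0.211] pointing down, gripper open.
Joint ranges: [-178.18, 178.18], [-50.72, 133.34], [12.68, 142.11], [-81.47, 261.47], [9.98, 163.14], [-165.26, 165.26]. Speed limits (degrees/s): [136.94, 136.94, 180, 180, 180, 180].

INTERFACE

Orientations are given as a 3x3 rotation matrix whose columns are the frame's x, y, z axes.
In Python, from rig import env, optics, spotter gives the robot as it stands.
- The arm moves only by the shell command python3 -m crank 'ROWS' [FORCE]. ROWS is JSON, one flat list of numbers, 5 for each row, row after row: the finger opening in cm, from 0 to 8.54, then the shift along the tool's x, y, z in cm, then the turn about the tool's z in rad. A call has exactly 8 rows; each row shifts and turns the commanded pose from where the row before left it, along the tool's axes as they then stand; what a row does not reach is not made up. A row lasts 1/12 s, in which the tool goes at most 41.7 mm and 7.16 degrees, less where a joint would pass 70% of its speed; a pose out of reach is approached as far as the arm can. A call is refused whole if a number of a shift passes 4.17 or a number of a turn 0.125, either way. A call with a gripper value outside its range is refused whole. The fingers move at their own pace and stop on an object; FORCE is the grip in N (left out, the last holds). Time passes only in rows, so rows that do not move let the fingers close, or fill a call up. It gives the time, the measured TCP pose, the force, the opening and the grip force at its end, in the units of the state.
- env.observe(): the state, without advancing time (a new reading comes with each control period).
- optics.get_image(name): name is "side" or "top" or "wrist"; returns a dict with "color" (480x640x3 uint8, red, green, blue), "intrinsics" (3x3 intrinsics, pixels), "pose" (4x4, takes a point from camera to world coordinates). Camera axes: x right, y up, looking along -z (the intrinsics and any distortion apply to the point x, -y, -z); pixel columns grow to the right and rows downward; lengths in m; the calibration is good to about 2 mm. A picture is of the moment at which its call begins. There is no depth.
- env.close_job(): hands the job in; it is judged then, once.
Trained networks look in a picture, given as the dict that the camera call returned (one of the last four; its "shot" number tells which), for a name from the list of things; names that differ only in an ending like _2 or _b are one class to them, and where a whole thing is asked for, a point or a joint stands for the part that bears it (a point fixed in the world has none). Each returns a list of dicts, best first, with "score" (0 to 1); they miss things now and then, are a little off and sometimes report something else, mostly with a low value. They report only what shows in the picture. A call takes as long as a camera call.
- spotter.look_for(picture, query): "at" ([column, row] as shares, 0 to 1, of the picture: columns of its width, rows of its height, amid what is visible of it).
The state is a dict: "time_s": time; "q": joint angles; "qvel": joint speeds; "joint_efforts": joint torques, N m; "position": TCP position; "tool_rot": TCP orientation; "ft_force": force on the tool from outside, world axes, zero at the start; "wrist_torque": the same for the moment, N m; "grip_width": finger opening in m; "gripper_force": force on a finger pad.
Only numpy, scipy, OpenCV 4.12 (cv2) and the standard library are available. Lean on these libraries where they do the work, as an engineer would, in place of code of your own. Each camera call takes 0.05 s, during which the arm holds its last target. There are 200 camera calls.

TASK

Pull the blue door of the little bench cupboard well open through its roller catch, stand the white glue bottle with the orange cap upright in the orange bin on the inside of the door and let go of it, then push the door until the catch snaps and it is fully shut. Be gentle: push and pull the cupboard and its door with less than 25 N and do not slam the door; the cupboard stands loose and may slide back against its batten while you push. Leave the amber oil bottle and the green wax tin where they are.

Things in the scene. Friction and masses are not known exactly. Their poses are not given: they have to be found in the camera images.
- door (a joint): Blue cupboard door, 220 mm from hinge to free edge, 15 mm thick, 5 to 218 mm above the bench. Value in rad relative to the cupboard: 0 = shut flush, grows as it opens (anticlockwise seen from above), end stop 1.75. It stays where it is left (hinge friction 0.12 N m). Its outer face carries the handle, its inner face the orange bin.
- catch (a point): Roller of the sprung catch on the cupboard's roof, 231 mm above the bench, 146 mm from the hinge line. It acts below about 0.06 rad of the door: closing, the push needed at the handle jumps to 9 to 20 N, falls off to the crest near 0.015 rad, then the door snaps to 0 by itself; opening takes 5 to 6 N at the handle. Catch parts reach up to 240 mm.
- handle (a point): On the axis of the door's upright steel T-bar handle, 205 mm above the bench. Bar 12 mm thick, from 88 to 218 mm height, top end free; axis 40 mm out from the door's face (gap behind the bar 34 mm, clear above 170 mm height), 185 mm from the hinge line along the door. Axes turn with the door: x into the door (push shut = +x, pull open = -x), y from hinge to free edge, z up.
- hinge (a point): On the upright hinge line of the door, 205 mm above the bench, in the plane of the door's outer face. Axes turn with the door, as those of handle.
- bin_floor (a point): Centre of the inner floor of the orange open-topped bin on the inside of the door, 95 mm above the bench, 47 mm behind the door's outer face and 95 mm from the hinge line. Inside 56 mm (x, away from the door) by 102 mm (y, along the door), 46 mm deep, walls 4 mm. Axes as handle. Free from above when the door is open; a striker bracket on the door's top edge reaches 236 mm height.
- cupboard: Light wooden cupboard, 180 mm deep (x), 220 mm wide (y), 220 mm high. Origin: centre of its underside. -x side: the open front with the door; +y points from hinge side to free-edge side. It stands loose between two cleats: pushed along x with over about 6 N it slides back up to 20 mm (how far varies) until it meets a batten. The catch may snap only then.
- glue: White round glue bottle with a yellow band and an orange cap, 40 mm in diameter, 105 mm tall, about 0.16 kg. Origin: centre of its underside, z up. Straight sides. It, the oil bottle and the wax tin stand in some order in a loose row along world x, 60 mm or more apart in x.
- oil: Amber oil bottle with a black cap, 40 mm in diameter, 105 mm tall; leave alone. Origin: centre of its underside.
- wax: Green wax tin with a steel lid, 42 mm in diameter, 80 mm tall; leave alone. Origin: centre of its underside.
- frame (a joint): Dark wooden frame (two cleats and a batten behind the cupboard) that holds the cupboard, mounted on rubber strips. Value in m: how far it gives along the cupboard's x under push (+) or pull (-), 20 N per mm, so 25 N shows as 1.25 mm. Too small to read well through the noise; feel the force at the hand instead.

How it is judged:
By the outcome, as a careful person would: the job done as asked, in the order asked, and still so for the second after the job is handed in, with the robot touching nothing.
It also fails if it takes over 72 s, if anything falls off the work surface, if the arm or the gripper's body presses on something with over 40 N, if the wrist force passes 120 N, or if a joint passes its speed limit or range.

## Working session

There is one attempt and no reset: what is moved stays moved. The work goes in short steps, Python scripts to look and compute and a shell command to move; the robot and the scene stay as the last step left them, time stands still between calls to the robot, and variables do not carry over. Pictures are saved under pics/ and viewed, at most 10 in all, crops included, and the job is handed in when it is done.

```bash
ls; mkdir -p pics; cat > h.py <<'E'
import numpy as np, cv2
from rig import env, optics, spotter
def grab(n, save=None):
    p=optics.get_image(n)
    if save: cv2.imwrite('pics/'+save,cv2.cvtColor(p['color'],cv2.COLOR_RGB2BGR))
    return p
def ray(p,u,v):
    K=np.array(p['intrinsics']);T=np.array(p['pose'])
    d=np.array([(u-K[0,2])/K[0,0],-(v-K[1,2])/K[1,1],-1.])
    return T[:3,3],T[:3,:3]@d
def atz(p,u,v,z):
    o,d=ray(p,u,v); return o+d*(z-o[2])/d[2]
def proj(p,X):
    K=np.array(p['intrinsics']);T=np.array(p['pose'])
    c=T[:3,:3].T@(np.array(X)-T[:3,3]); return K[0,0]*c[0]/-c[2]+K[0,2], K[1,1]*(-c[1])/-c[2]+K[1,2]
def tri(pts):
    A=np.zeros((3,3));b=np.zeros(3)
    for o,d in pts:
        d=d/np.linalg.norm(d);M=np.eye(3)-np.outer(d,d);A+=M;b+=M@o
    return np.linalg.solve(A,b)
E
python3 - <<'E'
from h import *
s=env.observe(); print({k:np.round(v,3).tolist() for k,v in s.items()})
P={n:grab(n,n+'0.png') for n in('side','top','wrist')}
print(P['top'].keys(), P['top'].get('distortion'))
for n,p in P.items():
    print(n,np.round(p['pose'],3).tolist(),np.round(p['intrinsics'],1).tolist())
    for q in('handle','hinge','bin_floor','cupboard','catch','glue','oil','wax','door'):
        r=spotter.look_for(p,q)
        print(n,q,[(round(d['at'][0]*640),round(d['at'][1]*480),round(d['score'],2)) for d in r[:2]])
E
```

```text
pics
{'time_s': 0.0, 'q': [62.149, 21.843, 74.384, 0.0, 83.859, -12.336], 'qvel': [-0.042, 0.006, -0.031, 0.007, -0.037, -0.065], 'joint_efforts': [-0.001, -44.846, -23.128, -0.0, 0.005, 0.0], 'position': [0.147, 0.53, 0.21], 'tool_rot': [[-0.964, 0.267, -0.001], [0.267, 0.964, -0.001], [0.0, -0.001, -1.0]], 'ft_force': [-0.264, -0.493, 0.83], 'wrist_torque': [-0.034, 0.031, -0.03], 'gripper_force': 0.0, 'grip_width': 0.086}
dict_keys(['color', 'intrinsics', 'pose', 'shot']) None
side [[-0.978, 0.139, -0.157, 0.365], [-0.209, -0.619, 0.757, 0.891], [0.008, 0.773, 0.635, 0.868], [0.0, 0.0, 0.0, 1.0]] [[606.8, 0.0, 317.2], [0.0, 606.8, 237.1], [0.0, 0.0, 1.0]]
side handle [(320, 190, 0.96)]
side hinge [(324, 192, 0.86)]
side bin_floor [(319, 192, 0.79)]
side cupboard [(327, 169, 0.93)]
side catch [(324, 173, 0.93)]
side glue [(353, 379, 0.81)]
side oil [(249, 362, 0.94), (323, 169, 0.32)]
side wax [(282, 408, 0.68)]
side door [(320, 193, 0.62)]
top [[-0.011, 0.995, -0.094, 0.496], [-1.0, -0.012, -0.007, 0.053], [-0.008, 0.094, 0.996, 0.868], [0.0, 0.0, 0.0, 1.0]] [[442.2, 0.0, 319.3], [0.0, 442.2, 226.3], [0.0, 0.0, 1.0]]
top handle [(441, 216, 0.98)]
top hinge [(445, 217, 0.8)]
top bin_floor [(443, 215, 0.97)]
top cupboard [(504, 211, 0.98)]
top catch [(506, 215, 0.7), (444, 214, 0.69)]
top glue [(202, 305, 0.65)]
top oil [(202, 208, 0.9), (502, 214, 0.48)]
top wax [(172, 248, 0.98), (506, 214, 0.25)]
top door [(443, 214, 0.8)]
wrist [[0.269, -0.921, -0.283, 0.074], [0.963, 0.257, 0.079, 0.549], [0.0, -0.294, 0.956, 0.373], [0.0, 0.0, 0.0, 1.0]] [[345.7, 0.0, 325.4], [0.0, 345.7, 241.0], [0.0, 0.0, 1.0]]
wrist handle []
wrist hinge []
wrist bin_floor []
wrist cupboard []
wrist catch []
wrist glue []
wrist oil []
wrist wax []
wrist door []
```

View pics/top0.png

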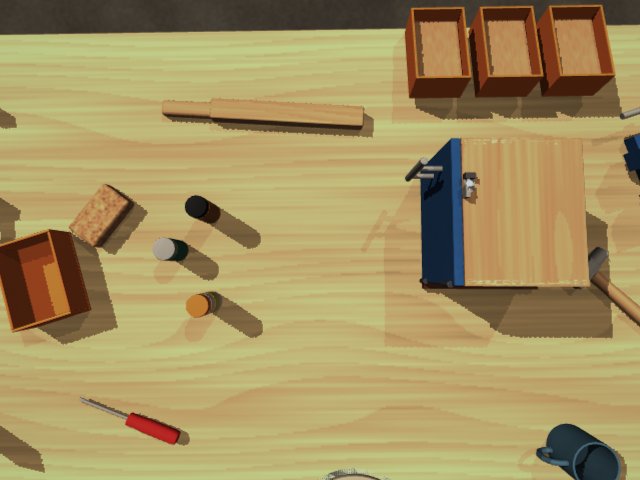

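View pics/side0.png

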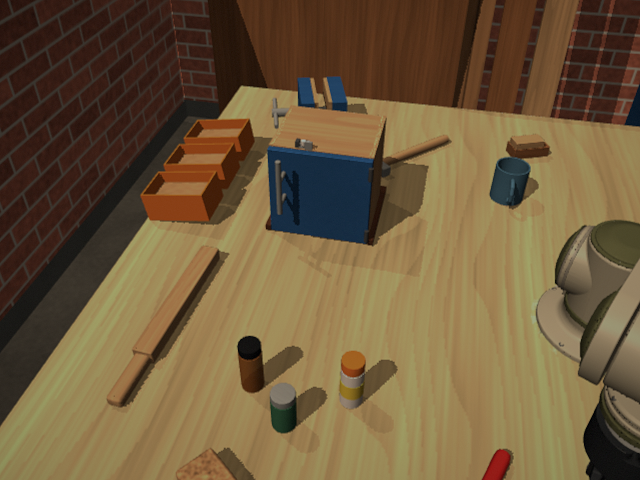

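The top view shows the cupboard at right with its blue front facing image left (+y). The handle's top is at about (422,160), and the roof corners are at (462,139), (583,139), (588,287) and (465,287). The bottle caps are glue (199,306), wax (165,249) and oil (197,207). The side view agrees, with the orange cap at (353,362) and the handle bar at (280,162)-(280,213).

```bash
python3 - <<'E'
from h import *
t=grab('top');s=grab('side')
c=[atz(t,u,v,.22) for u,v in((462,139),(583,139),(588,287),(465,287))]
print('roof',np.round(c,4).tolist(),'side lens',[round(np.linalg.norm(c[i]-c[i-1]),4) for i in range(4)])
for n,u,v,z,us,vs in(('glue',199,305,.105,353,359),('wax',164,249,.08,284,392),('oil',196,206,.105,250,344)):
    print(n,np.round(atz(t,u,v,z),4),np.round(atz(s,us,vs,z),4))
# handle top end and others
for n,z,a,b in(('handletop',.218,(424,161),(279,161)),('handlebot',.088,(409,179),(279,213)),('doorhingeTop',.218,(463,287),(383,155)),('doorfreeTop',.218,(457,140),(272,148))):
    print(n,np.round(atz(t,*a,z),4),np.round(atz(s,*b,z),4),np.round(tri([ray(t,*a),ray(s,*b)]),4))
for n,p,box in(('t',t,(400,140,480,220)),('s',s,(250,110,400,250))):
    x0,y0,x1,y1=box; im=cv2.cvtColor(p['color'][y0:y1,x0:x1],cv2.COLOR_RGB2BGR)
    k=560//(y1-y0) if n=='t' else 4
    cv2.imwrite(f'pics/crop_{n}.png',cv2.resize(im,None,fx=k,fy=k,interpolation=cv2.INTER_CUBIC))
E
python3 -c "
import cv2;import numpy as np
a=cv2.resize(cv2.imread('pics/crop_t.png'),(420,420));b=cv2.imread('pics/crop_s.png');b=cv2.resize(b,(380,355))
c=np.zeros((420,800,3),np.uint8);c[:,:420]=a;c[:355,420:]=b;cv2.imwrite('pics/crop.png',c)"
```

```text
roof [[0.6855, -0.1567, 0.22], [0.6831, -0.3367, 0.22], [0.4643, -0.3293, 0.22], [0.4661, -0.152, 0.22]] side lens [np.float64(0.2194), np.float64(0.18), np.float64(0.219), np.float64(0.1773)]
glue [0.4351 0.2658 0.105 ] [0.4341 0.2679 0.105 ]
wax [0.5326 0.3368 0.08  ] [0.5308 0.3351 0.08  ]
oil [0.6058 0.2735 0.105 ] [0.6033 0.2735 0.105 ]
handletop [ 0.6532 -0.0994  0.218 ] [ 0.6501 -0.101   0.218 ] [ 0.6512 -0.0992  0.2193]
handlebot [ 0.6523 -0.1021  0.088 ] [ 0.6543 -0.1004  0.088 ] [ 0.6538 -0.1023  0.0864]
doorhingeTop [ 0.466  -0.1498  0.218 ] [ 0.4507 -0.1693  0.218 ] [ 0.4578 -0.1475  0.2299]
doorfreeTop [ 0.6846 -0.1498  0.218 ] [ 0.6769 -0.1458  0.218 ] [ 0.6819 -0.1509  0.2153]
```

View pics/crop.png

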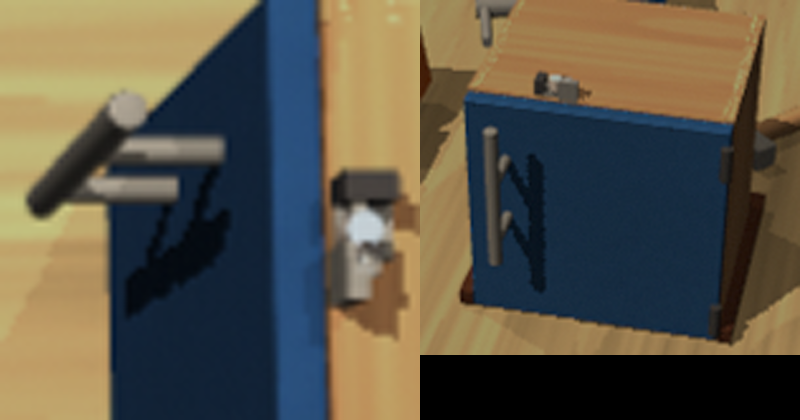

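The view confirms the geometry. The door's outer face is at y≈-0.139, the handle axis at about (0.652,-0.100) and the hinge at about (0.466,-0.137). Glue is at (0.435,0.267). I'll move above the handle, then turn the tool half round so the wrist has range left for opening.

```bash

python3 -m crank '[8,-2.73,-1.97,-0.38,0, 8,-2.73,-1.97,-0.38,0, 8,-2.73,-1.97,-0.38,0, 8,-2.73,-1.97,-0.38,0, 8,-2.73,-1.97,-0.38,0, 8,-2.73,-1.97,-0.38,0, 8,-2.73,-1.97,-0.38,0, 8,-2.73,-1.97,-0.38,0]'
python3 -m crank '[3.5,-2.73,-1.97,-0.38,0, 3.5,-2.73,-1.97,-0.38,0, 3.5,-2.73,-1.97,-0.38,0, 3.5,-2.73,-1.97,-0.38,0, 3.5,-2.73,-1.97,-0.38,0, 3.5,-2.73,-1.97,-0.38,0, 3.5,-2.73,-1.97,-0.38,0, 3.5,-2.73,-1.97,-0.38,0]'
python3 -m crank '[3.5,-2.73,-1.97,-0.38,0, 3.5,-2.73,-1.97,-0.38,0, 3.5,-2.73,-1.97,-0.38,0, 3.5,-2.73,-1.97,-0.38,0, 3.5,-2.73,-1.97,-0.38,0, 3.5,-2.73,-1.97,-0.38,0, 3.5,-2.73,-1.97,-0.38,0, 3.5,-2.73,-1.97,-0.38,0]'
for i in 1; do python3 -m crank '[3.5,0,0,0,0.12, 3.5,0,0,0,0.12, 3.5,0,0,0,0.12, 3.5,0,0,0,0.12, 3.5,0,0,0,0.12, 3.5,0,0,0,0.12, 3.5,0,0,0,0.12, 3.5,0,0,0,0.12]'; done
```

```text
time_s: 2.27
position: [0.3161, 0.3183, 0.2414]
tool_rot: [[-0.964, 0.267, 0.0], [0.267, 0.964, 0.0], [-0.0, 0.0, -1.0]]
ft_force: [0.1, 1.4, 0.0]
grip_width: 0.08
gripper_force: 0.0
time_s: 2.93
position: [0.4845, 0.1078, 0.2717]
tool_rot: [[-0.963, 0.268, 0.0], [0.268, 0.963, 0.0], [-0.0, 0.0, -1.0]]
ft_force: [0.1, 0.5, -0.5]
grip_width: 0.0354
gripper_force: 0.0
time_s: 3.6
position: [0.6527, -0.1023, 0.302]
tool_rot: [[-0.964, 0.268, -0.0], [0.268, 0.964, 0.0], [0.0, 0.0, -1.0]]
ft_force: [0.3, 0.4, 0.7]
grip_width: 0.0351
gripper_force: 0.0
time_s: 4.27
position: [0.652, -0.1009, 0.3017]
tool_rot: [[-0.328, 0.945, -0.0], [0.945, 0.328, 0.0], [0.0, -0.0, -1.0]]
ft_force: [-0.1, -0.3, 0.1]
grip_width: 0.0351
gripper_force: 0.0
```

```bash

python3 -m crank '[3.5,0,0,0,0.12, 3.5,0,0,0,0.12, 3.5,0,0,0,0.12, 3.5,0,0,0,0.12, 3.5,0,0,0,0.12, 3.5,0,0,0,0.12, 3.5,0,0,0,0.12, 3.5,0,0,0,0.12]' >/dev/null
python3 -m crank '[3.5,0,0,0,0.12, 3.5,0,0,0,0.12, 3.5,0,0,0,0.12, 3.5,0,0,0,0.12, 3.5,0,0,0,0.12, 3.5,0,0,0,0.12, 3.5,0,0,0,0.12, 3.5,0,0,0,0.12]'
python3 - <<'E'
from h import *
p=grab('wrist','w1.png')
for q in('handle','hinge','catch'):
    for d in spotter.look_for(p,q)[:2]:
        u,v=d['at'][0]*640,d['at'][1]*480
        print(q,round(u),round(v),round(d['score'],2),np.round(atz(p,u,v,.218),4))
print(proj(p,(.652,-.1005,.218)), proj(p,(.652,-.1005,.088)))
E
```

```text
time_s: 5.6
position: [0.652, -0.1009, 0.3017]
tool_rot: [[1.0, -0.015, -0.0], [-0.015, -1.0, 0.0], [-0.0, -0.0, -1.0]]
ft_force: [0.5, 0.5, 0.4]
grip_width: 0.0347
gripper_force: 0.0
handle 368 240 0.76 [ 0.6511 -0.1333  0.218 ]
hinge 367 242 0.89 [ 0.6494 -0.1326  0.218 ]
hinge 503 259 0.27 [ 0.634  -0.2363  0.218 ]
catch 499 261 0.9 [ 0.6329 -0.2332  0.218 ]
(np.float64(323.74894732588314), np.float64(239.4851879163826)) (np.float64(324.5234831816498), np.float64(205.1567065940776))
```

View pics/w1.png

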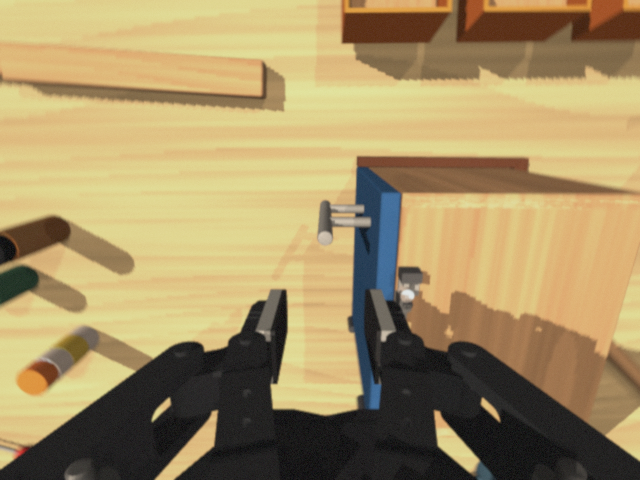

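The wrist view shows the bar top at (325,238), within 2 px of my estimate of (324,239), so I'll descend around it and pull slowly.

```bash

python3 -m crank '[3,0,0,1.4,0, 3,0,0,1.7,0, 3,0,0,1.7,0, 3,0,0,1.7,0, 3,0,0,1.7,0, 3,0,0,1.7,0, 3,0,0,1.6,0, 3,0,0,0.9,0]'
python3 -m crank '[3,0,-0.2,0,0, 3,0,-0.2,0,0, 3,0,-0.15,0,0, 3,0,-0.1,0,0, 3,0,-0.1,0,0, 3,0,-0.1,0,0, 3,0,-0.1,0,0, 3,0,-0.1,0,0]'
python3 -m crank '[3,0,-0.1,0,0, 3,0,-0.1,0,0, 3,0,-0.1,0,0, 3,0,-0.1,0,0, 3,0,-0.1,0,0, 3,0,-0.1,0,0, 3,0,-0.1,0,0, 3,0,-0.1,0,0]'
```

```text
time_s: 6.47
position: [0.6514, -0.1007, 0.1758]
tool_rot: [[1.0, -0.006, -0.002], [-0.006, -1.0, 0.001], [-0.002, -0.001, -1.0]]
ft_force: [-0.6, 0.8, 0.1]
grip_width: 0.0299
gripper_force: 0.0
time_s: 7.13
position: [0.6522, -0.0909, 0.1781]
tool_rot: [[1.0, -0.009, 0.001], [-0.009, -1.0, -0.001], [0.001, 0.001, -1.0]]
ft_force: [0.0, -5.8, 0.3]
grip_width: 0.03
gripper_force: 2.6
time_s: 7.8
position: [0.6522, -0.0821, 0.1777]
tool_rot: [[1.0, -0.009, -0.0], [-0.009, -1.0, 0.0], [-0.0, -0.0, -1.0]]
ft_force: [0.6, 0.5, -0.1]
grip_width: 0.0297
gripper_force: 0.0
```

```bash

python3 -m crank '[3,-0.1,-0.3,0,-0.03, 3,-0.1,-0.4,0,-0.04, 3,-0.15,-0.6,0,-0.04, 3,-0.2,-0.74,0,-0.04, 3,-0.2,-0.74,0,-0.04, 3,-0.2,-0.74,0,-0.04, 3,-0.2,-0.74,0,-0.04, 3,-0.2,-0.74,0,-0.04]'
python3 -m crank '[3,-0.2,-0.74,0,-0.04, 3,-0.2,-0.74,0,-0.04, 3,-0.2,-0.74,0,-0.04, 3,-0.2,-0.74,0,-0.04, 3,-0.2,-0.74,0,-0.04, 3,-0.2,-0.74,0,-0.04, 3,-0.2,-0.74,0,-0.04, 3,-0.2,-0.74,0,-0.04]'
python3 - <<'E'
from h import *
s=env.observe();P=np.array(s['position']);H=np.array([.466,-.137]);y=-np.array(s['tool_rot'])[:2,1]
for off in(.009,0,-.009):
    b=P[:2]-off*y; r=b-H; print(off,np.linalg.norm(r).round(4),'theta',(np.arctan2(r[1],r[0])-np.arctan2(.04,.185)+.01).round(3), 'toolyaw',np.arctan2(-y[0],y[1]).round(3))
p=grab('top','t2.png'); print(spotter.look_for(p,'handle')[:1])
E
```

```text
time_s: 8.47
position: [0.6315, -0.0348, 0.1777]
tool_rot: [[0.955, 0.298, -0.0], [0.298, -0.955, -0.0], [-0.001, 0.0, -1.0]]
ft_force: [-0.7, -1.6, -0.3]
grip_width: 0.0303
gripper_force: 0.7
time_s: 9.13
position: [0.5919, 0.0117, 0.1778]
tool_rot: [[0.812, 0.583, -0.0], [0.583, -0.812, -0.0], [-0.0, 0.0, -1.0]]
ft_force: [-0.1, -1.2, -0.7]
grip_width: 0.0299
gripper_force: 0.7
0.009 0.1928 theta 0.62 toolyaw 0.623
0 0.1948 theta 0.665 toolyaw 0.623
-0.009 0.1972 theta 0.709 toolyaw 0.623
[{'at': [0.6866, 0.4981], 'score': 0.88}]
```

View pics/t2.png

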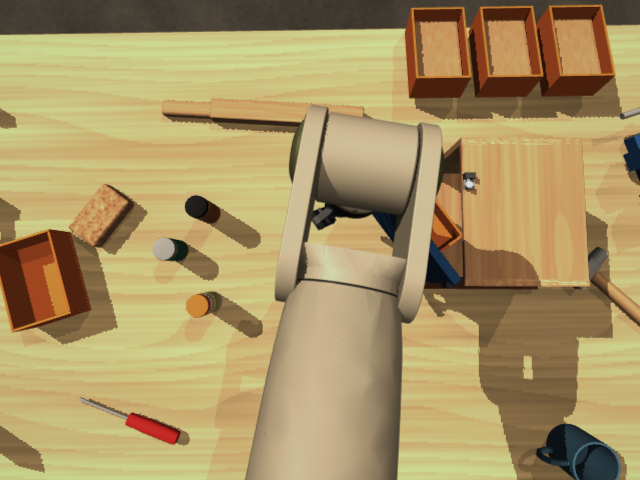

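The door is following at about 0.62 rad with the orange bin visible behind it, so I'll continue to about 1.55 rad.

```bash

python3 -m crank '[3,-0.22,-0.74,0,-0.04, 3,-0.22,-0.74,0,-0.04, 3,-0.22,-0.74,0,-0.04, 3,-0.22,-0.74,0,-0.04, 3,-0.22,-0.74,0,-0.04, 3,-0.22,-0.74,0,-0.04, 3,-0.22,-0.74,0,-0.04, 3,-0.22,-0.74,0,-0.04]'
python3 -m crank '[3,-0.22,-0.74,0,-0.04, 3,-0.22,-0.74,0,-0.04, 3,-0.22,-0.74,0,-0.04, 3,-0.22,-0.74,0,-0.04, 3,-0.22,-0.74,0,-0.04, 3,-0.22,-0.74,0,-0.04, 3,-0.22,-0.74,0,-0.04, 3,-0.22,-0.74,0,-0.04]'
python3 -m crank '[3,-0.22,-0.74,0,-0.04, 3,-0.22,-0.74,0,-0.04, 3,-0.22,-0.74,0,-0.04, 3,-0.22,-0.74,0,-0.04, 3,-0.22,-0.74,0,-0.04, 3,-0.16,-0.55,0,-0.03, 3,-0.1,-0.37,0,-0.02, 3,-0.05,-0.2,0,-0.01]'
python3 - <<'E'
from h import *
s=env.observe();P=np.array(s['position']);H=np.array([.466,-.137]);y=-np.array(s['tool_rot'])[:2,1]
for off in(.009,):
    b=P[:2]-off*y; r=b-H; print(off,np.linalg.norm(r).round(4),'theta',(np.arctan2(r[1],r[0])-np.arctan2(.04,.185)+.01).round(3), 'toolyaw',np.arctan2(-y[0],y[1]).round(3))
print(s['q'])
E
```

```text
time_s: 9.9
position: [0.5393, 0.0422, 0.178]
tool_rot: [[0.589, 0.808, 0.001], [0.808, -0.589, 0.0], [0.001, 0.001, -1.0]]
ft_force: [2.3, -0.4, 0.5]
grip_width: 0.0302
gripper_force: 0.5
time_s: 10.57
position: [0.479, 0.0544, 0.178]
tool_rot: [[0.305, 0.952, 0.001], [0.952, -0.305, 0.0], [0.001, 0.001, -1.0]]
ft_force: [1.2, 2.1, 0.0]
grip_width: 0.0299
gripper_force: 0.5
time_s: 11.23
position: [0.4288, 0.05, 0.1781]
tool_rot: [[0.05, 0.999, 0.001], [0.999, -0.05, 0.0], [0.0, 0.001, -1.0]]
ft_force: [0.1, 0.1, 0.2]
grip_width: 0.0301
gripper_force: 0.3
0.009 0.1887 theta 1.518 toolyaw 1.521
[-9.15214988e+00  1.17059006e+01  9.50529617e+01  9.53970292e-03
  7.32025922e+01 -6.27914758e+00]
```

```bash

python3 -m crank '[3,0,0.4,0,0, 3,0,0.4,0,0, 3,0,0,-1.0,0, 3,0,0,-2.0,0, 3,0,0,-2.5,0, 3,0,0,-2.5,0, 3,0,0,-2.5,0, 3,0,0,-2.0,0]'
python3 -m crank '[8.5,2.5,-0.3,0,0, 8.5,3.6,-0.3,0,0, 8.5,3.6,-0.3,0,0, 8.5,3.6,-0.2,0,0, 8.5,3.6,-0.2,0,0, 8.5,3.6,0,0,0, 8.5,1.1,0,0,0, 8.5,0,0,0,0.125]'
python3 -m crank '[8.5,0,0,0,0.125, 8.5,0,0,0,0.125, 8.5,0,0,0,0.125, 8.5,0,0,0,0.125, 8.5,0,0,0,0.125, 8.5,0,0,0,0.125, 8.5,0,0,0,0.125, 8.5,0,0,0,0.125]'
python3 -m crank '[8.5,0,0,1.5,0.125, 8.5,0,0,1.5,0.125, 8.5,0,0,1.5,0.125, 8.5,0,0,1,0.07, 8.5,0,0,1,0, 8.5,0,0,0.5,0, 8.5,0,0,0,0, 8.5,0,0,0,0]'
python3 - <<'E'
from h import *
s=env.observe()
p=grab('wrist','w3.png')
for q in('glue',):
    for d in spotter.look_for(p,q)[:2]: print(q,np.array(d['at'])*[640,480],d['score'])
print('pred top',proj(p,(.435,.2665,.105)),'bottom',proj(p,(.435,.2665,.0)))
t=grab('top','t3.png');print(proj(t,(.513,-.042,.141)))
for q in('handle','bin_floor','hinge','glue'):
    for d in spotter.look_for(t,q)[:1]: print(q,np.array(d['at'])*[640,480],d['score'])
a=cv2.imread('pics/w3.png');b=cv2.imread('pics/t3.png')
cv2.imwrite('pics/c3.png',np.hstack([cv2.resize(a[:,100:540],(370,403)),cv2.resize(b[80:330,330:600],(430,398)) if 0 else cv2.resize(b[80:330,330:600],(430,403))]))
E
```

```text
time_s: 11.9
position: [0.4374, 0.0497, 0.3047]
tool_rot: [[0.051, 0.999, 0.002], [0.999, -0.051, -0.0], [-0.0, 0.002, -1.0]]
ft_force: [-0.5, 0.8, 0.0]
grip_width: 0.03
gripper_force: 0.0
time_s: 12.57
position: [0.4347, 0.2687, 0.3021]
tool_rot: [[0.171, 0.985, -0.001], [0.985, -0.171, 0.0], [-0.0, -0.001, -1.0]]
ft_force: [-0.7, -0.2, -0.9]
grip_width: 0.0852
gripper_force: 0.0
time_s: 13.23
position: [0.4351, 0.2659, 0.3026]
tool_rot: [[0.925, 0.379, -0.0], [0.379, -0.925, -0.0], [-0.0, 0.0, -1.0]]
ft_force: [-0.9, -1.3, 0.1]
grip_width: 0.085
gripper_force: 0.0
time_s: 13.9
position: [0.4349, 0.2661, 0.233]
tool_rot: [[0.999, -0.049, 0.0], [-0.049, -0.999, -0.0], [0.0, 0.0, -1.0]]
ft_force: [0.2, -0.2, -0.0]
grip_width: 0.085
gripper_force: 0.0
glue [322.816 216.   ] 0.66
pred top (np.float64(323.99514826802755), np.float64(224.56920317338023)) bottom (np.float64(324.51942984102595), np.float64(201.8831415876863))
(np.float64(381.05764809613754), np.float64(256.78463159190665))
handle [382.592 264.384] 0.86
bin_floor [380.48  269.088] 0.81
hinge [378.112 267.312] 0.78
glue [204.8   302.496] 0.92
```

View pics/c3.png

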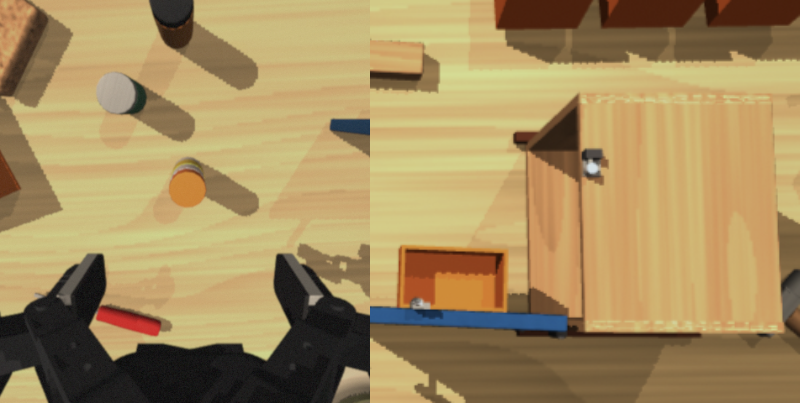

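The wrist crop shows the orange cap where predicted, under the open fingers with clear space around it. The top crop shows the door open at about 90°, with the empty bin's rim corners at about (349,233) and (417,233) in full-image pixels. Next I grasp the glue and compute the bin position.

```bash

python3 -m crank '[8.5,0,0,1.0,0, 8.5,0,0,2.3,0, 8.5,0,0,2.5,0, 8.5,0,0,2.5,0, 8.5,0,0,2.5,0, 8.5,0,0,2.5,0, 8.5,0,0,2.5,0, 8.5,0,0,1.4,0]' 30
python3 -m crank '[3.5,0,0,0,0, 3.5,0,0,0,0, 3.5,0,0,0,0, 3.5,0,0,0,0, 3.5,0,0,0,0, 3.5,0,0,0,0, 3.5,0,0,0,0, 3.5,0,0,0,0]' 30
python3 - <<'E'
from h import *
t=grab('top')
im=t['color'].astype(int)
f=lambda c,r:(330+.628*(c-370),80+.62*r)
for n,c,r,z in(('rimA',400,247,.141),('rimB',508,248,.141),('door free/strk',420,303,.236),('doorTopOuterHinge',567,331,.218),('doorTopInnerHinge',567,317,.218),('doorTopOuterLeft',371,323,.218),('doorTopInnerLeft',371,308,.218)):
    print(n,np.round(atz(t,*f(c,r),z),4))
H=np.array([.466,-.137])
for th in(1.48,1.51,1.54):
    a=th-.01;e=np.array([np.cos(a),np.sin(a)]);n=np.array([-e[1],e[0]])
    print(th,'bin',(H+.095*e-.047*n).round(4),'rimA',(H+.15*e-.079*n).round(4),'rimB',(H+.04*e-.079*n).round(4))
E
```

```text
time_s: 14.92
position: [0.4336, 0.2658, 0.0586]
tool_rot: [[0.999, -0.049, -0.003], [-0.049, -0.999, -0.001], [-0.003, 0.001, -1.0]]
ft_force: [0.5, 1.1, 0.1]
grip_width: 0.085
gripper_force: 0.0
time_s: 15.58
position: [0.4354, 0.2665, 0.0622]
tool_rot: [[0.999, -0.049, 0.003], [-0.049, -0.999, 0.001], [0.003, -0.001, -1.0]]
ft_force: [0.3, 1.1, 6.2]
grip_width: 0.038
gripper_force: 30.0
rimA [0.5524 0.0101 0.141 ]
rimB [ 0.5501 -0.1014  0.141 ]
door free/strk [ 0.4953 -0.0013  0.236 ]
doorTopOuterHinge [ 0.4687 -0.1364  0.218 ]
doorTopInnerHinge [ 0.4813 -0.1369  0.218 ]
doorTopOuterLeft [0.4778 0.0424 0.218 ]
doorTopInnerLeft [0.4913 0.0422 0.218 ]
1.48 bin [ 0.5223 -0.0472] rimA [0.5597 0.0043] rimB [ 0.5486 -0.1052]
1.51 bin [ 0.5196 -0.0456] rimA [0.5554 0.007 ] rimB [ 0.5476 -0.1027]
1.54 bin [ 0.5168 -0.044 ] rimA [0.5511 0.0097] rimB [ 0.5466 -0.1003]
```

```bash

python3 -m crank '[3.5,0,0,-1.5,0, 3.5,0,0,-3.5,0, 3.5,0,0,-4,0, 3.5,0,0,-4,0, 3.5,0,0,-4,0, 3.5,0,0,-4,0, 3.5,0,0,-4,0, 3.5,0,0,-2,0]'
python3 -m crank '[3.5,0.5,1.5,0,0, 3.5,0.95,3,0,0, 3.5,1.1,3.5,0,0, 3.5,1.1,3.5,0,0, 3.5,1.1,3.5,0,0, 3.5,1.1,3.5,0,0, 3.5,1.1,3.5,0,0, 3.5,1.1,3.5,0,0]'
python3 -m crank '[3.5,0.95,3,0,0, 3.5,0.5,1.5,0,0, 3.5,0.3,1,0,0, 3.5,0.2,0.5,0,0, 3.5,0,0,0,0, 3.5,0,0,0,0, 3.5,0,0,0,0, 3.5,0,0,0,0]'
python3 - <<'E'
from h import *
w=grab('wrist','w4.png');s=grab('side','s4.png')
print('bin rim corners pred wrist',[np.round(proj(w,(x,y,.141))) .tolist() for x,y in((.4905,.006),(.5465,.006),(.5465,-.096),(.4905,-.096))])
a=cv2.imread('pics/w4.png');b=cv2.imread('pics/s4.png')
cv2.imwrite('pics/c4.png',np.hstack([cv2.resize(a,(440,330)),cv2.resize(b[40:340,180:507],(360,330))]))
E
```

```text
time_s: 16.3
position: [0.4346, 0.2662, 0.3361]
tool_rot: [[0.999, -0.049, 0.007], [-0.049, -0.999, 0.002], [0.007, -0.002, -1.0]]
ft_force: [-0.5, -0.2, -1.7]
grip_width: 0.038
gripper_force: 31.0
time_s: 16.97
position: [0.502, 0.0057, 0.331]
tool_rot: [[0.999, -0.049, -0.0], [-0.049, -0.999, -0.0], [-0.0, 0.0, -1.0]]
ft_force: [1.4, 0.6, -2.0]
grip_width: 0.038
gripper_force: 31.0
time_s: 17.63
position: [0.5187, -0.0524, 0.3311]
tool_rot: [[0.999, -0.048, 0.0], [-0.048, -0.999, 0.0], [0.0, -0.0, -1.0]]
ft_force: [0.6, -0.9, -1.7]
grip_width: 0.0382
gripper_force: 31.0
bin rim corners pred wrist [[271.0, 238.0], [266.0, 186.0], [366.0, 181.0], [367.0, 234.0]]
```

View pics/c4.png

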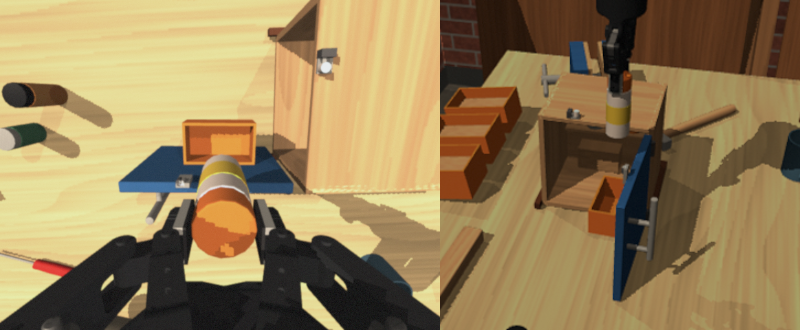

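The wrist view shows the bin's inner rim at about (273,179)-(366,236) in full pixels, matching the prediction, and the bottle hangs upright above it. Lowering.

```bash

python3 -m crank '[3.5,0,0,1,0, 3.5,0,0,2,0, 3.5,0,0,2.5,0, 3.5,0,0,2.5,0, 3.5,0,0,2,0, 3.5,0,0,1.5,0, 3.5,0,0,1.5,0, 3.5,0,0,1,0]'
python3 -m crank '[3.5,0,0,1,0, 3.5,0,0,0.8,0, 3.5,0,0,0.6,0, 3.5,0,0,0.4,0, 3.5,0,0,0.2,0, 3.5,0,0,0.1,0, 3.5,0,0,0,0, 3.5,0,0,0,0]'
python3 -m crank '[3.5,0,0,0.1,0, 3.5,0,0,0.1,0, 3.5,0,0,0,0, 3.5,0,0,0,0, 3.5,0,0,0,0, 3.5,0,0,0,0, 3.5,0,0,0,0, 3.5,0,0,0,0]'
```

```text
time_s: 18.4
position: [0.5184, -0.0529, 0.1895]
tool_rot: [[0.999, -0.049, -0.002], [-0.049, -0.999, 0.001], [-0.002, -0.0, -1.0]]
ft_force: [-0.2, 0.3, -1.6]
grip_width: 0.0383
gripper_force: 31.0
time_s: 19.07
position: [0.5191, -0.0535, 0.1602]
tool_rot: [[0.999, -0.049, 0.001], [-0.049, -0.999, -0.0], [0.001, 0.0, -1.0]]
ft_force: [0.1, -0.1, -2.8]
grip_width: 0.0382
gripper_force: 31.0
time_s: 19.73
position: [0.5189, -0.0535, 0.1579]
tool_rot: [[0.999, -0.049, 0.0], [-0.049, -0.999, -0.0], [0.0, 0.0, -1.0]]
ft_force: [-0.4, -0.7, -2.0]
grip_width: 0.0381
gripper_force: 31.0
```

```bash

python3 -m crank '[3.5,0,0,0.05,0, 3.5,0,0,0.05,0, 3.5,0,0,0,0, 3.5,0,0,0,0, 3.5,0,0,0,0, 3.5,0,0,0,0, 3.5,0,0,0,0, 3.5,0,0,0,0]'
python3 -m crank '[3.5,0,0,0.05,0, 3.5,0,0,0.05,0, 3.5,0,0,0,0, 3.5,0,0,0,0, 3.5,0,0,0,0, 3.5,0,0,0,0, 3.5,0,0,0,0, 3.5,0,0,0,0]'
```

```text
time_s: 20.4
position: [0.519, -0.0535, 0.157]
tool_rot: [[0.999, -0.049, 0.001], [-0.049, -0.999, -0.0], [0.001, 0.0, -1.0]]
ft_force: [-1.3, 1.3, 2.7]
grip_width: 0.038
gripper_force: 31.3
time_s: 21.07
position: [0.5194, -0.0536, 0.1569]
tool_rot: [[0.999, -0.049, 0.002], [-0.049, -0.999, -0.001], [0.002, 0.001, -1.0]]
ft_force: [-1.4, 0.9, 9.6]
grip_width: 0.0379
gripper_force: 32.1
```

```bash

python3 -m crank '[3.5,0,0,-0.05,0, 3.9,0,0,0,0, 4.2,0,0,0,0, 4.6,0,0,0,0, 5.2,0,0,0,0, 5.6,0,0,0,0, 5.6,0,0,0,0, 5.6,0,0,0,0]'
python3 -m crank '[5.6,0,0,-0.5,0, 5.6,0,0,-1,0, 5.6,0,0,-1.5,0, 5.6,0,0,-2.5,0, 5.6,0,0,-3,0, 5.6,0,0,-3,0, 5.6,0,0,-3,0, 5.6,0,0,-2,0]'
python3 - <<'E'
from h import *
w=grab('wrist','w5.png');s=grab('side','s5.png')
a=cv2.imread('pics/w5.png');b=cv2.imread('pics/s5.png')
cv2.imwrite('pics/c5.png',np.hstack([cv2.resize(a,(440,330)),cv2.resize(b[40:340,180:507],(360,330))]))
E
```

```text
time_s: 21.73
position: [0.5188, -0.0535, 0.1562]
tool_rot: [[0.999, -0.049, -0.0], [-0.049, -0.999, 0.0], [-0.0, -0.0, -1.0]]
ft_force: [-0.5, 0.3, -0.1]
grip_width: 0.0562
gripper_force: 0.0
time_s: 22.4
position: [0.519, -0.0535, 0.3248]
tool_rot: [[0.999, -0.049, 0.004], [-0.049, -0.999, -0.001], [0.004, 0.001, -1.0]]
ft_force: [-0.4, 1.2, 0.6]
grip_width: 0.056
gripper_force: 0.0
```

View pics/c5.png

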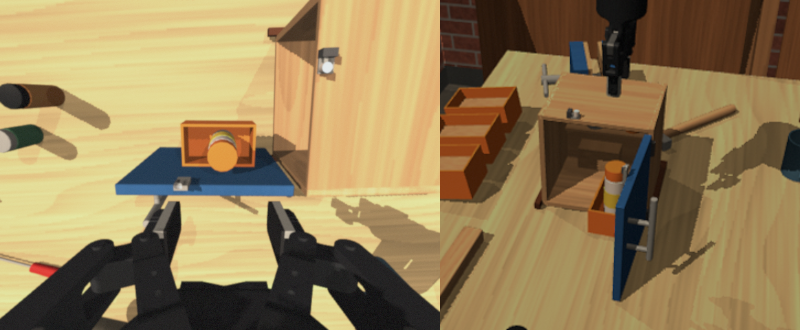

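The bottle stands upright in the bin and has been released. Back to the handle.

```bash

python3 -m crank '[3,-1.7,-2.0,0,0, 3,-2.4,-2.7,0,0, 3,-2.4,-2.7,0,0, 3,-1.4,-1.6,0,0, 3,-0.8,-0.94,0,0, 3,0,0,0.5,-0.125, 3,0,0,1,-0.125, 3,0,0,1,-0.125]' >/dev/null
python3 -m crank '[3,0,0,0,-0.125, 3,0,0,0,-0.125, 3,0,0,0,-0.125, 3,0,0,0,-0.125, 3,0,0,0,-0.125, 3,0,0,0,-0.125, 3,0,0,0,-0.125, 3,0,0,0,-0.125]' >/dev/null
python3 -m crank '[3,0,0,0,-0.125, 3,0,0,0,-0.07, 3,0,0,0,0, 3,0,0,0,0, 3,0,0,0,0, 3,0,0,0,0, 3,0,0,0,0, 3,0,0,0,0]'
python3 - <<'E'
from h import *
w=grab('wrist','w6.png')
print(proj(w,(.4374,.0497,.218)))
E
```

```text
time_s: 24.5
position: [0.4369, 0.0501, 0.2963]
tool_rot: [[0.051, 0.999, -0.0], [0.999, -0.051, -0.0], [-0.0, -0.0, -1.0]]
ft_force: [-0.6, -0.7, -0.1]
grip_width: 0.0298
gripper_force: 0.0
(np.float64(326.8099337766373), np.float64(241.48417688404916))
```

View pics/w6.png

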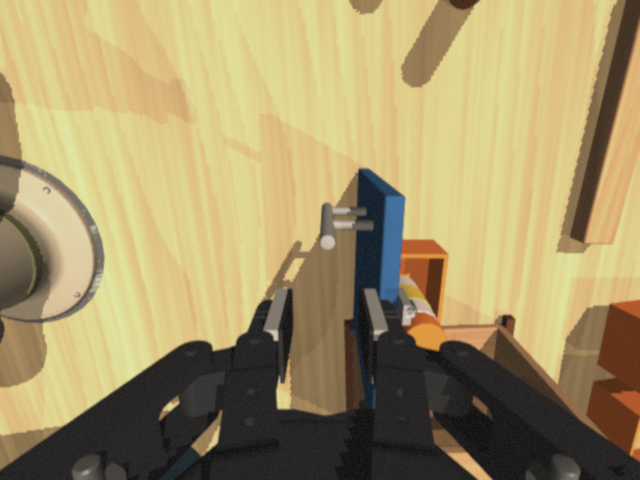

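The bar top is at (327,241), exactly as predicted. Descending and closing the door.

```bash
cat > th.py <<'E'
from h import *
s=env.observe();P=np.array(s['position']);H=np.array([.466,-.137]);y=-np.array(s['tool_rot'])[:2,1]
b=P[:2]+.005*y; r=b-H; print('R',np.linalg.norm(r).round(4),'theta',(np.arctan2(r[1],r[0])-np.arctan2(.04,.185)+.01).round(3),'toolyaw',np.arctan2(-y[0],y[1]).round(3),'F along push',(np.array(s['ft_force'])[:2]@y).round(2))
E
python3 -m crank '[3,0,0,1.4,0, 3,0,0,1.7,0, 3,0,0,1.7,0, 3,0,0,1.7,0, 3,0,0,1.7,0, 3,0,0,1.7,0, 3,0,0,1.2,0, 3,0,0,0.7,0]'
python3 -m crank '[2.2,0,0,0,0, 2.2,0,0,0,0, 2.2,0,0.2,0,0, 2.2,0,0.2,0,0, 2.2,0,0.15,0,0, 2.2,0.05,0.3,0,0.02, 2.2,0.09,0.5,0,0.03, 2.2,0.1,0.6,0,0.03]'
python3 -m crank '[2.2,0.13,0.74,0,0.04, 2.2,0.13,0.74,0,0.04, 2.2,0.13,0.74,0,0.04, 2.2,0.13,0.74,0,0.04, 2.2,0.13,0.74,0,0.04, 2.2,0.13,0.74,0,0.04, 2.2,0.13,0.74,0,0.04, 2.2,0.13,0.74,0,0.04]'
python3 th.py
```

```text
time_s: 25.22
position: [0.4363, 0.0502, 0.1771]
tool_rot: [[0.05, 0.999, -0.002], [0.999, -0.05, 0.0], [0.0, -0.002, -1.0]]
ft_force: [0.1, 0.7, 0.3]
grip_width: 0.0299
gripper_force: 0.0
time_s: 25.88
position: [0.4567, 0.0512, 0.1785]
tool_rot: [[0.132, 0.991, -0.0], [0.991, -0.132, -0.0], [-0.0, -0.0, -1.0]]
ft_force: [-1.7, -0.2, 1.4]
grip_width: 0.0221
gripper_force: 0.5
time_s: 26.55
position: [0.5165, 0.0454, 0.1784]
tool_rot: [[0.438, 0.899, -0.0], [0.899, -0.438, -0.0], [-0.0, -0.0, -1.0]]
ft_force: [-1.2, -0.6, 1.1]
grip_width: 0.0221
gripper_force: 0.5
R 0.1902 theta 1.124 toolyaw 1.118 F along push 0.78
```

```bash

python3 -m crank '[2.2,0.12,0.74,0,0.04, 2.2,0.12,0.74,0,0.04, 2.2,0.12,0.74,0,0.04, 2.2,0.12,0.74,0,0.04, 2.2,0.12,0.74,0,0.04, 2.2,0.12,0.74,0,0.04, 2.2,0.12,0.74,0,0.04, 2.2,0.12,0.74,0,0.04]'
python3 -m crank '[2.2,0.12,0.74,0,0.04, 2.2,0.12,0.74,0,0.04, 2.2,0.12,0.74,0,0.04, 2.2,0.12,0.74,0,0.04, 2.2,0.12,0.74,0,0.04, 2.2,0.12,0.74,0,0.04, 2.2,0.12,0.74,0,0.04, 2.2,0.12,0.74,0,0.04]'
python3 -m crank '[2.2,0.12,0.74,0,0.04, 2.2,0.12,0.74,0,0.04, 2.2,0.12,0.74,0,0.04, 2.2,0.12,0.74,0,0.04, 2.2,0.09,0.56,0,0.03, 2.2,0.06,0.37,0,0.02, 2.2,0.03,0.18,0,0.01, 2.2,0,0,0,0]'
python3 th.py
```

```text
time_s: 27.22
position: [0.5709, 0.0208, 0.1784]
tool_rot: [[0.698, 0.716, 0.0], [0.716, -0.698, 0.001], [0.001, -0.0, -1.0]]
ft_force: [-0.7, 0.9, 0.3]
grip_width: 0.022
gripper_force: 0.7
time_s: 27.88
position: [0.6147, -0.0199, 0.1783]
tool_rot: [[0.888, 0.46, 0.0], [0.46, -0.888, 0.001], [0.001, -0.001, -1.0]]
ft_force: [-0.2, 1.3, 0.3]
grip_width: 0.022
gripper_force: 0.8
time_s: 28.55
position: [0.6357, -0.0556, 0.1783]
tool_rot: [[0.966, 0.257, -0.0], [0.257, -0.966, -0.0], [-0.0, 0.0, -1.0]]
ft_force: [0.7, -0.8, 0.4]
grip_width: 0.0222
gripper_force: 0.0
R 0.1892 theta 0.271 toolyaw 0.26 F along push -0.98
```

```bash

python3 -m crank '[2.2,0.06,0.37,0,0.02, 2.2,0.06,0.37,0,0.02, 2.2,0.06,0.37,0,0.02, 2.2,0.06,0.37,0,0.02, 2.2,0.06,0.37,0,0.02, 2.2,0.06,0.37,0,0.02, 2.2,0.06,0.37,0,0.02, 2.2,0.06,0.37,0,0.02]'
python3 th.py
python3 -m crank '[2.2,0.02,0.1,0,0.01, 2.2,0.02,0.1,0,0.01, 2.2,0.02,0.1,0,0.01, 2.2,0.02,0.1,0,0.01, 2.2,0.02,0.1,0,0.01, 2.2,0.02,0.1,0,0.01, 2.2,0,0,0,0, 2.2,0,0,0,0]'
python3 th.py
```

```text
time_s: 29.22
position: [0.6461, -0.0838, 0.1783]
tool_rot: [[0.995, 0.099, 0.0], [0.099, -0.995, 0.0], [0.0, 0.0, -1.0]]
ft_force: [0.7, 1.3, -0.4]
grip_width: 0.0222
gripper_force: 0.6
R 0.1888 theta 0.111 toolyaw 0.099 F along push 1.27
time_s: 29.88
position: [0.6476, -0.0894, 0.1784]
tool_rot: [[0.999, 0.041, 0.0], [0.041, -0.999, -0.0], [0.0, 0.0, -1.0]]
ft_force: [0.5, 0.1, 0.1]
grip_width: 0.0221
gripper_force: 0.0
R 0.1889 theta 0.079 toolyaw 0.041 F along push 0.05
```

```bash
cat > g.py <<'E'
import sys
from h import *
s=env.observe();y=-np.array(s['tool_rot'])[:2,1];f=np.array(s['ft_force'])[:2]@y
sys.exit(0 if f<float(sys.argv[1]) else 1)
E
python3 -m crank '[2.2,0,0.03,0,0, 2.2,0,0.03,0,0, 2.2,0,0.03,0,0, 2.2,0,0.03,0,0, 2.2,0,0.03,0,0, 2.2,0,0.03,0,0, 2.2,0,0.02,0,0, 2.2,0,0,0,0]' | grep -E 'time|pos|ft_f'
python3 g.py 4 && python3 -m crank '[2.2,0,0.03,0,0, 2.2,0,0.03,0,0, 2.2,0,0.03,0,0, 2.2,0,0.03,0,0, 2.2,0,0.03,0,0, 2.2,0,0.03,0,0, 2.2,0,0.02,0,0, 2.2,0,0,0,0]' | grep -E 'time|pos|ft_f'
python3 g.py 4 && python3 -m crank '[2.2,0,0.02,0,0, 2.2,0,0.02,0,0, 2.2,0,0.02,0,0, 2.2,0,0.02,0,0, 2.2,0,0.01,0,0, 2.2,0,0.01,0,0, 2.2,0,0,0,0, 2.2,0,0,0,0]' | grep -E 'time|pos|ft_f'
python3 g.py 4 && python3 -m crank '[2.2,0,0.02,0,0, 2.2,0,0.02,0,0, 2.2,0,0.02,0,0, 2.2,0,0.02,0,0, 2.2,0,0.01,0,0, 2.2,0,0.01,0,0, 2.2,0,0,0,0, 2.2,0,0,0,0]' | grep -E 'time|pos|ft_f'
python3 th.py
```

```text
time_s: 30.55
position: [0.6476, -0.0913, 0.1783]
ft_force: [-0.0, -0.3, -0.2]
time_s: 31.22
position: [0.6477, -0.0933, 0.1783]
ft_force: [1.1, 0.6, 0.1]
time_s: 31.88
position: [0.6477, -0.0943, 0.1783]
ft_force: [0.5, 0.1, -0.9]
time_s: 32.55
position: [0.6478, -0.0952, 0.1783]
ft_force: [0.9, 1.2, -0.2]
R 0.1875 theta 0.049 toolyaw 0.041 F along push 1.14
```

```bash

python3 g.py 9 && python3 -m crank '[2.2,0,0.02,0,0, 2.2,0,0.02,0,0, 2.2,0,0.02,0,0, 2.2,0,0.02,0,0, 2.2,0,0.01,0,0, 2.2,0,0.01,0,0, 2.2,0,0,0,0, 2.2,0,0,0,0]' | grep -E 'time|pos|ft_f'
python3 g.py 9 && python3 -m crank '[2.2,0,0.02,0,0, 2.2,0,0.02,0,0, 2.2,0,0.02,0,0, 2.2,0,0.02,0,0, 2.2,0,0.01,0,0, 2.2,0,0.01,0,0, 2.2,0,0,0,0, 2.2,0,0,0,0]' | grep -E 'time|pos|ft_f'
python3 g.py 9 && python3 -m crank '[2.2,0,0.02,0,0, 2.2,0,0.02,0,0, 2.2,0,0.02,0,0, 2.2,0,0.02,0,0, 2.2,0,0.01,0,0, 2.2,0,0.01,0,0, 2.2,0,0,0,0, 2.2,0,0,0,0]' | grep -E 'time|pos|ft_f'
python3 g.py 9 && python3 -m crank '[2.2,0,0.02,0,0, 2.2,0,0.02,0,0, 2.2,0,0.02,0,0, 2.2,0,0.02,0,0, 2.2,0,0.01,0,0, 2.2,0,0.01,0,0, 2.2,0,0,0,0, 2.2,0,0,0,0]' | grep -E 'time|pos|ft_f'
python3 th.py
```

```text
time_s: 33.22
position: [0.6479, -0.0961, 0.1783]
ft_force: [2.3, 3.0, -0.6]
time_s: 33.88
position: [0.6481, -0.0968, 0.1784]
ft_force: [2.8, 5.7, 1.0]
time_s: 34.55
position: [0.6481, -0.0975, 0.1784]
ft_force: [3.0, 6.6, -0.0]
time_s: 35.22
position: [0.6481, -0.0985, 0.1784]
ft_force: [3.8, 5.1, 0.6]
R 0.187 theta 0.032 toolyaw 0.041 F along push 4.92
```

```bash

python3 g.py 9 && python3 -m crank '[2.2,0,0.02,0,0, 2.2,0,0.02,0,0, 2.2,0,0.02,0,0, 2.2,0,0.02,0,0, 2.2,0,0.01,0,0, 2.2,0,0.01,0,0, 2.2,0,0,0,0, 2.2,0,0,0,0]' | grep -E 'time|pos|ft_f'
python3 g.py 9 && python3 -m crank '[2.2,0,0.02,0,0, 2.2,0,0.02,0,0, 2.2,0,0.02,0,0, 2.2,0,0.02,0,0, 2.2,0,0.01,0,0, 2.2,0,0.01,0,0, 2.2,0,0,0,0, 2.2,0,0,0,0]' | grep -E 'time|pos|ft_f'
python3 g.py 9 && python3 -m crank '[2.2,0,0.02,0,0, 2.2,0,0.02,0,0, 2.2,0,0.02,0,0, 2.2,0,0.02,0,0, 2.2,0,0.01,0,0, 2.2,0,0.01,0,0, 2.2,0,0,0,0, 2.2,0,0,0,0]' | grep -E 'time|pos|ft_f'
python3 g.py 9 && python3 -m crank '[2.2,0,0.02,0,0, 2.2,0,0.02,0,0, 2.2,0,0.02,0,0, 2.2,0,0.02,0,0, 2.2,0,0.01,0,0, 2.2,0,0.01,0,0, 2.2,0,0,0,0, 2.2,0,0,0,0]' | grep -E 'time|pos|ft_f'
python3 g.py 9 && python3 -m crank '[2.2,0,0.02,0,0, 2.2,0,0.02,0,0, 2.2,0,0.02,0,0, 2.2,0,0.02,0,0, 2.2,0,0.01,0,0, 2.2,0,0.01,0,0, 2.2,0,0,0,0, 2.2,0,0,0,0]' | grep -E 'time|pos|ft_f'
python3 g.py 9 && python3 -m crank '[2.2,0,0.02,0,0, 2.2,0,0.02,0,0, 2.2,0,0.02,0,0, 2.2,0,0.02,0,0, 2.2,0,0.01,0,0, 2.2,0,0.01,0,0, 2.2,0,0,0,0, 2.2,0,0,0,0]' | grep -E 'time|pos|ft_f'
```

```text
time_s: 35.88
position: [0.6481, -0.0995, 0.1783]
ft_force: [2.4, 6.3, -0.2]
time_s: 36.55
position: [0.6481, -0.1005, 0.1784]
ft_force: [2.4, 5.1, 0.4]
time_s: 37.22
position: [0.6481, -0.1015, 0.1784]
ft_force: [2.5, 6.8, 0.5]
time_s: 37.88
position: [0.6481, -0.1025, 0.1783]
ft_force: [2.5, 5.8, -0.1]
time_s: 38.55
position: [0.6482, -0.103, 0.1784]
ft_force: [2.8, 8.8, 0.9]
time_s: 39.22
position: [0.6483, -0.1036, 0.1784]
ft_force: [3.7, 9.7, 0.8]
```

```bash

python3 g.py 14 && python3 -m crank '[2.2,0,0.02,0,0, 2.2,0,0.02,0,0, 2.2,0,0.02,0,0, 2.2,0,0.02,0,0, 2.2,0,0.01,0,0, 2.2,0,0.01,0,0, 2.2,0,0,0,0, 2.2,0,0,0,0]' | grep -E 'time|pos|ft_f'
python3 g.py 14 && python3 -m crank '[2.2,0,0.02,0,0, 2.2,0,0.02,0,0, 2.2,0,0.02,0,0, 2.2,0,0.02,0,0, 2.2,0,0.01,0,0, 2.2,0,0.01,0,0, 2.2,0,0,0,0, 2.2,0,0,0,0]' | grep -E 'time|pos|ft_f'
python3 g.py 14 && python3 -m crank '[2.2,0,0.02,0,0, 2.2,0,0.02,0,0, 2.2,0,0.02,0,0, 2.2,0,0.02,0,0, 2.2,0,0.01,0,0, 2.2,0,0.01,0,0, 2.2,0,0,0,0, 2.2,0,0,0,0]' | grep -E 'time|pos|ft_f'
python3 g.py 14 && python3 -m crank '[2.2,0,0.02,0,0, 2.2,0,0.02,0,0, 2.2,0,0.02,0,0, 2.2,0,0.02,0,0, 2.2,0,0.01,0,0, 2.2,0,0.01,0,0, 2.2,0,0,0,0, 2.2,0,0,0,0]' | grep -E 'time|pos|ft_f'
```

```text
time_s: 39.88
position: [0.6484, -0.1041, 0.1784]
ft_force: [4.2, 11.3, 0.6]
time_s: 40.55
position: [0.6486, -0.1048, 0.1784]
ft_force: [4.1, 11.5, 0.9]
time_s: 41.22
position: [0.6491, -0.1069, 0.1784]
ft_force: [6.1, 9.5, -0.1]
time_s: 41.88
position: [0.6481, -0.1098, 0.1783]
ft_force: [-0.8, -0.0, -0.6]
```

Force dropped to zero, so the catch has probably snapped. I'll lift off and check.

```bash

python3 -m crank '[2.2,0,0.02,0,0, 2.2,0,0.02,0,0, 2.2,0,0.02,0,0, 2.2,0,0.02,0,0, 2.2,0,0.02,0,0, 2.2,0,0,0,0, 2.2,0,0,0,0, 2.2,0,0,0,0]' | grep -E 'time|pos|ft_f'
python3 g.py 4 && python3 -m crank '[2.2,0,0.02,0,0, 2.2,0,0.02,0,0, 2.2,0,0.02,0,0, 2.2,0,0.02,0,0, 2.2,0,0.02,0,0, 2.2,0,0,0,0, 2.2,0,0,0,0, 2.2,0,0,0,0]' | grep -E 'time|pos|ft_f'
```

```text
time_s: 42.55
position: [0.6484, -0.1102, 0.1783]
ft_force: [-0.5, -0.5, -0.1]
time_s: 43.22
position: [0.6484, -0.111, 0.1783]
ft_force: [-0.3, 1.8, 0.3]
```

```bash

python3 -m crank '[2.6,0,-0.25,0,0, 2.8,0,-0.2,0,0, 2.8,0,0,0,0, 2.8,0,0,-1,0, 2.8,0,0,-2,0, 2.8,0,0,-3,0, 2.8,0,0,-3,0, 2.8,0,0,-3,0]'| grep -E 'time|pos|ft_f'
python3 -m crank '[2.8,-1,-2.5,-1,0, 2.8,-1,-3.5,-1,0, 2.8,-1,-3.8,0,0, 2.8,-1,-3.8,0,0, 2.8,-1,-3.8,0,0, 2.8,-1,-3.8,0,0, 2.8,-1,-3.8,0,0, 2.8,-1,-2,0,0]'| grep -E 'time|pos|ft_f'
python3 - <<'E'
from h import *
a=grab('top');b=grab('side')
A=cv2.cvtColor(a['color'],4)[100:320,380:620];B=cv2.cvtColor(b['color'],4)[90:260,240:420]
cv2.imwrite('pics/c7.png',np.hstack([cv2.resize(A,(400,367)),cv2.resize(B,(389,367))]))
E
```

```text
time_s: 43.88
position: [0.648, -0.1067, 0.3007]
ft_force: [0.1, -0.5, -0.7]
time_s: 44.55
position: [0.5561, 0.1631, 0.3194]
ft_force: [0.8, 0.2, 0.2]
```

View pics/c7.png

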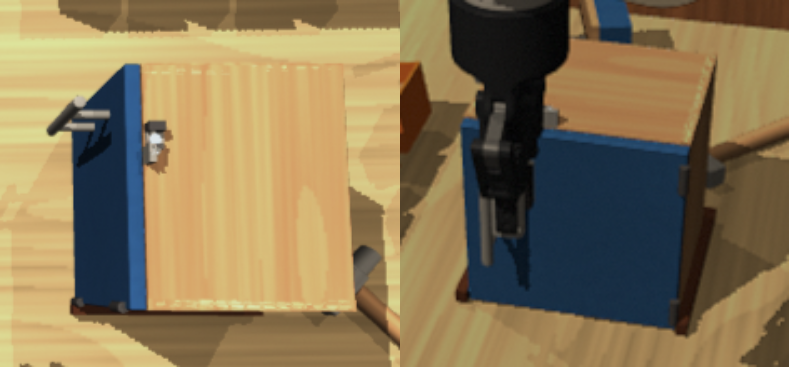

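The top crop shows the door's top edge parallel to and flush with the roof edge. It runs (126,65)-(131,310), against (141,66)-(147,310) for the roof, so the door is shut and the arm is clear.

```bash
python3 -c "
from rig import env
print(env.close_job())"
```

```text
the job is handed in; nothing more can be done
None
```

The job is handed in: the glue bottle was seen standing upright in the door bin before closing, and the door is snapped shut. The highest force I read on the door was about 13 N, and the oil bottle and wax tin were not touched.

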